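# Hold back the belt tensioner of a tube rotator

### The arm

A 6-joint arm with a two-finger parallel gripper is mounted at the origin on a cart in front of the work surface, level with it; the furniture and walls round the work are solid. World frame = base frame: x ahead of the robot, y to its left, z up, the work surface at z = 0. Lengths are in m, angles in degrees, forces in N, time in s.
With the tool pointing down it reaches from about 0.375 to 0.9 m from the base axis. Payload 3.1 kg.
Tool frame: the origin (TCP) lies at the very end of the fingers, on their centre line; the grasp point (between the pads) lies 19 mm behind it; z points along the fingers, y is the line along which they close (so a half turn about z gives the same grasp; the last joint's range is limited). The gripper opens to 87 mm and grips with 3 to 60 N. Pads are 19 mm wide; open, the fingers measure 117 mm over their backs; the gripper's body (75 mm by 190 mm) begins 51 mm behind the grasp point.
Start: joints at [61.278, 30.224, 82.088, -0, 67.689, -10.227], TCP at [0.198, 0.593, 0.223] pointing down, gripper open.
Joint ranges: [-176.69, 176.69], [-43.24, 126.21], [12.49, 139.97], [-82, 262], [0, 151.66], [-163.58, 163.58]. Speed limits (degrees/s): [159.86, 159.86, 180, 180, 180, 180].

### API

Orientations are given as a 3x3 rotation matrix whose columns are the frame's x, y, z axes.
In Python, from rig import * gives the robot as it stands.
- The arm moves only by the tool jog_arm, never from a script. Its arguments are lists of equal length, an entry for each row: "delta_pos": the shift along the world's x, y, z in cm, a list of three; "turn": the turn about the world's z in degrees; "grip": the closure, from 0 (fully open) to 1 (shut). In form: {"delta_pos": [[x, y, z], ...], "turn": [turn, ...], "grip": [grip, ...]}. A call has 1 to 12 rows; each row is the pose to reach, as a shift and turn from the pose commanded when the call began; what a row does not reach only later rows make up. A row lasts 1/8 s, in which the tool goes at most 62.5 mm and 10.7 degrees, less where a joint would pass 70% of its speed; a pose out of reach is approached as far as the arm can. A call with a gripper value outside its range is refused whole. The fingers move at their own pace and stop on an object; the grip force is fixed at half the most. Time passes only in rows, so rows that repeat a pose let the fingers close. It gives the time, the measured TCP pose, the force, the opening and the grip force at its end, in the units of the state.
- read_state(): the state, without advancing time (a new reading comes with each control period).
- capture(name): name is "scene" or "top" or "wrist"; returns a dict with "color" (480x640x3 uint8, blue, green, red), "fovy" (degrees; the focal length in pixels is half the picture's height over the tangent of half this angle, whatever the lens; pixels are square), "cx", "cy" (the principal point, pixels), "k1" (the pictures are not rectified: a ray, as slopes to the right and down, at radius r is drawn at 1 + k1 r^2 times it, then the intrinsics apply), "camera_from_world" (4x4, takes a point from world to camera coordinates). Camera axes: x right, y up, looking along -z (the intrinsics and any distortion apply to the point x, -y, -z); pixel columns grow to the right and rows downward; lengths in m; the calibration is good to about 2 mm. A picture is of the moment at which its call begins. There is no depth.
- hand_in(): hands the job in; it is judged then, once.
The state is a dict: "time_s": time; "joint_positions": joint angles; "qvel": joint speeds; "tau": joint torques, N m; "position": TCP position; "tcp_rot": TCP orientation; "force": force on the tool from outside, world axes, zero at the start; "moment": the same for the moment, N m; "opening": opening from 0.0 (shut) to 1.0 (fully open); "grasp_force": force on a finger pad.
Only numpy, scipy, OpenCV 4.12 (cv2) and the standard library are available. Lean on these libraries where they do the work, as an engineer would, in place of code of your own. Each camera call takes 0.05 s, during which the arm holds its last target. There are 200 camera calls.

### The job

The drive belt of the tube rotator is off and a colleague wants to slip a new one on. First slide the yellow-knobbed pawl slider fully in towards the red arm, while the arm is still relaxed; then push the sprung red tensioner arm back by its black idler roller, past the ratchet click and one or two centimetres further, so that the pawl carries no load. Finish while still holding the arm back there with the fingers on the roller (do not let go), and leave the beaker, petri dish, tape roll and vial alone.

Things in the scene. Friction and masses are not known exactly. Their poses are not given: they have to be found in the camera images.
- drive_plate: Fixed grey drive plate, 125 (x) x 240 (y) x 12 mm, lying on the worktop; origin: centre of its underside. Its x axis points away from the robot at yaw 0 (it stands up to 0.3 rad turned either way), y to the left. Nothing on it but the idler roller, slider knob and arm pivot post (45 mm) stands higher than 32 mm above the worktop.
- tensioner (a joint): Sprung red arm, rad: 0 relaxed, 0.75 at its far stop; turns clockwise seen from above as it grows. Pushing at the roller takes 5 to 7 N to start and about 15 N at 0.55. With the slider in, its tooth rides over the pawl from 0.12 on (a slight bump) and has dropped behind it (the click) by about 0.38; let go, it then sinks back onto the pawl at about 0.30. Clear of the pawl means 0.41 or more.
- idler: Black roller with two bright bands on the red arm's end: upright cylinder, 26 mm diameter, 42 mm high, does not spin; origin: centre of its underside, 30 mm above the worktop. At arm value q its centre is at x = -85 sin(0.35 - q), y = -5 + 85 cos(0.35 - q) mm in the drive plate's frame: it is pushed towards the plate's +x, away from the robot. 3 mm screw head on top.
- pivot_post (a point): Top centre of the steel pivot post of the red arm, 45 mm above the worktop, at (0, -5) mm of the drive plate; 14 mm in diameter. The roller's centre is 85 mm from this vertical axis.
- pawl_slider (a joint): Steel slider with the yellow knob, in m: 0 drawn out, 0.016 fully in, sliding along the drive plate's +y (towards the red arm) as the value grows. Stiff: needs about 7 N to move and stays where it is left. Starts at 0 to 5 mm. Counts as fully in from 0.0135.
- slider_knob (a point): Centre of the top of the yellow knob of the pawl slider, 50 mm above the worktop. The knob is an upright cylinder 18 mm in diameter and 26 mm high (24 to 50 mm above the worktop); it can be pushed from its far side or pinched from above.
- pawl (a joint): Small sprung brass pawl on the slider, in m: 0 at rest, pushed back about 5 mm as the arm's tooth rides over it, then snaps back to 0.
- beaker: Bystander: clear glass beaker, 54 mm diameter, 68 mm high; origin: centre of its underside.
- petri_dish: Bystander: petri dish with pink agar, 60 mm diameter, 17 mm high; origin: centre of its underside.
- tape_roll: Bystander: yellow tape roll lying flat, 64 mm diameter, 19 mm high; origin: centre of its underside.
- vial_blue_cap: Bystander: small vial with blue cap, 21 mm diameter, 48 mm high; origin: centre of its underside.

How it is judged (in metres and radians):
On the way, in this order (a step that is already met when the one before it is completed fails the run):
1. the pawl slider is fully in while the red arm is still relaxed (value of joint pawl_slider above 0.0135 m and value of joint tensioner below 0.1 rad), for 0.1 s.
2. the red arm is pushed by its roller past the click and the pawl has snapped back (value of joint tensioner above 0.41 rad and value of joint pawl_slider above 0.0125 m and value of joint pawl below 0.0015 m and contact force between the fingers and idler above 1.5 N), for 0.2 s.
At the end, for the whole second after the job is handed in: The red arm is held still (under 0.1 rad/s) at 0.41 rad or more, clear of the pawl (where it would rest at about 0.30), by the fingers pressing on the idler roller with more than 1.5 N; the pawl slider is still in (12.5 mm or more) and its pawl snapped back (within 1.5 mm) (all of step 2 and velocity of joint tensioner between -0.1 and 0.1 rad/s); the arm keeps its last pose, push and grip.
It fails at once if a bystander (beaker, petri dish, tape roll, vial) was moved more than 20 mm (distance of any of beaker, petri_dish, tape_roll, vial_blue_cap from where it was at the start of the episode above 0.02 m).
It also fails if it takes over 48 s, if anything falls off the work surface, if the arm or the gripper's body presses on something with over 40 N, if the wrist force passes 120 N, or if a joint passes its speed limit or range.

## Working session

There is one attempt and no reset: what is moved stays moved. The work goes in short steps, Python scripts to look and compute and a tool call to move; the robot and the scene stay as the last step left them, time stands still between calls to the robot, and variables do not carry over. Pictures are saved under pics/ and viewed, at most 10 in all, crops included, and the job is handed in when it is done.

Besides the shell and the picture viewer there is one more tool, called after "Request:" by a JSON object that holds its "api" and its "payload", one argument or row to a line. jog_arm: Moves the arm, as the interface text tells. Its arguments: {"type":"object","properties":{"delta_pos":{"type":"array"},"turn":{"type":"array"},"grip":{"type":"array"}},"required":["delta_pos","turn","grip"]}

```bash
mkdir -p pics
cat > h.py <<'E'
from rig import *
import numpy as np, cv2
def ray(c,u,v):
    f=240/np.tan(np.radians(c["fovy"])/2)
    K=np.array([[f,0,c["cx"]],[0,f,c["cy"]],[0,0,1.]])
    x,y=cv2.undistortPoints(np.array([[[u,v]]],float),K,np.array([c["k1"],0,0,0.]))[0,0]
    M=np.array(c["camera_from_world"]);R=M[:3,:3]
    return -R.T@M[:3,3], R.T@np.array([x,-y,-1])
def onz(c,u,v,z):
    o,d=ray(c,u,v); return o+d*(z-o[2])/d[2]
def proj(c,p):
    f=240/np.tan(np.radians(c["fovy"])/2)
    M=np.array(c["camera_from_world"]);q=M[:3,:3]@np.array(p)+M[:3,3]
    x,y=q[0]/-q[2],-q[1]/-q[2];s=1+c["k1"]*(x*x+y*y)
    return f*x*s+c["cx"],f*y*s+c["cy"]
E
python3 - <<'E'
from h import *
for n in("scene","top"):
    c=capture(n);cv2.imwrite(f"pics/{n}1.png",c["color"]);print(n,c["fovy"],c["k1"],ray(c,320,240))
print(read_state())
E
```

```text
scene 46.97007546718924 0.029988221083112387 (array([ 0.06273486, -0.5457784 ,  0.64663532]), array([ 0.5009176 ,  0.60557576, -0.61841314]))
top 44.18072594805138 -0.07453941942235932 (array([0.44580291, 0.03898921, 1.04568359]), array([ 0.08488929, -0.01786369, -0.9962839 ]))
{'time_s': 0.1, 'joint_positions': array([ 6.12774739e+01,  3.02732449e+01,  8.21483510e+01, -2.30815322e-03,
        6.76903653e+01, -1.02261876e+01]), 'qvel': array([ 0.03013338, -0.03798153, -0.21314747,  0.00713903,  0.09138037,
       -0.02356421]), 'tau': array([-8.85523896e-04, -4.40988100e+01, -1.77149016e+01,  6.34764391e-02,
        5.34510158e-02, -4.67011500e-05]), 'position': array([0.19792733, 0.59213732, 0.22167758]), 'tcp_rot': array([[-9.48348653e-01,  3.17228641e-01, -9.06390090e-04],
       [ 3.17229784e-01,  9.48347123e-01, -1.73156399e-03],
       [ 3.10270744e-04, -1.92966031e-03, -9.99998090e-01]]), 'force': array([ 0.35458784, -0.32590497, -0.37526998]), 'moment': array([ 0.03106673, -0.00880261,  0.03765637]), 'grasp_force': 0.0, 'opening': 0.997519119908505}
```

View pics/scene1.png

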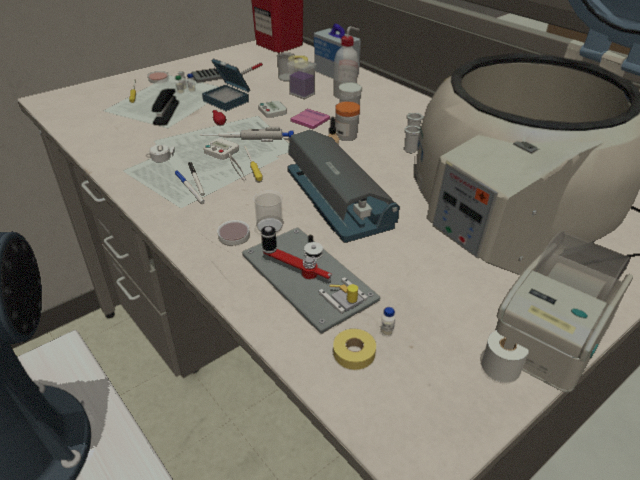

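View pics/top1.png

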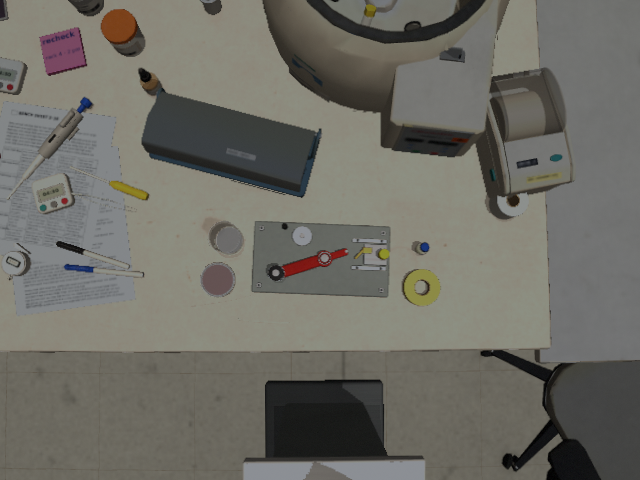

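The top view shows the plate spanning about (253,222) to (389,297), the roller at (275,272), the pivot at (324,258) and the knob at (385,254). Of the bystanders, the beaker and dish are on the left, and the tape and vial are on the right.

Run:
```python
from h import *
c=capture("top");im=c["color"];s=capture("scene")
hsv=cv2.cvtColor(im,cv2.COLOR_BGR2HSV)
def blob(img,lo,hi,x0,y0,x1,y1):
    m=np.zeros(img.shape[:2],np.uint8);m[y0:y1,x0:x1]=cv2.inRange(cv2.cvtColor(img,cv2.COLOR_BGR2HSV),lo,hi)[y0:y1,x0:x1]
    n,l,st,ce=cv2.connectedComponentsWithStats(m);i=1+np.argmax(st[1:,4]);print(st[i],ce[i]);return ce[i],m
k,_=blob(im,(22,120,90),(35,255,255),372,240,400,270)
ks,_=blob(s["color"],(22,120,90),(35,255,255),340,280,365,310)
# plate: grey low sat
m=np.zeros(im.shape[:2],np.uint8);m[210:310,240:400]=((hsv[...,1]<40)&(hsv[...,2]<160)).astype(np.uint8)[210:310,240:400]*255
m=cv2.morphologyEx(m,cv2.MORPH_OPEN,np.ones((5,5)))
cs,_=cv2.findContours(m,cv2.RETR_EXTERNAL,cv2.CHAIN_APPROX_NONE);q=max(cs,key=cv2.contourArea)
b=cv2.boxPoints(cv2.minAreaRect(q));P=np.array([onz(c,*p,.012) for p in b]);print("plate",P.round(4),P.mean(0),[np.linalg.norm(P[i]-P[i-1]).round(4) for i in range(4)])
e=[P[i]-P[i-1] for i in range(4)];l=max(e,key=np.linalg.norm);l=l*np.sign(l[1]);yaw=np.arctan2(-l[0],l[1]);print("yaw",yaw)
C=P.mean(0)[:2];R=np.array([[np.cos(yaw),-np.sin(yaw)],[np.sin(yaw),np.cos(yaw)]])
for q in(0,.45,.5,.55):
  print(q,"idler",C+R@[-.085*np.sin(.35-q),-.005+.085*np.cos(.35-q)])
i0=C+R@[-.085*np.sin(.35),-.005+.085*np.cos(.35)]
print("proj idler top",proj(c,[*i0,.072]),proj(s,[*i0,.072]),"pivot",C+R@[0,-.005])
print("knob",onz(c,*k,.05),R.T@(onz(c,*k,.05)[:2]-C), "scene",onz(s,*ks,.04))
for n,u,v,z in(("roller",275,272,.072),("pivot",324,258,.045),("beaker",228,238,.05),("dish",218,280,.017),("tape",421,287,.019),("vial",424,247,.048)):print(n,onz(c,u,v,z).round(4))
a=cv2.resize(im[200:310,200:450],None,fx=3.2,fy=3.2,interpolation=3)
b2=cv2.resize(s["color"][210:350,220:420],(800,560));
cv2.imwrite("pics/c1.png",a[:,:800]);cv2.imwrite("pics/c2.png",b2)
```

```text
[379 249  10  10  82] [383.75609756 253.5       ]
[347 284  11  19 170] [351.92352941 293.07647059]
plate [[ 0.4139  0.1597  0.012 ]
 [ 0.587   0.161   0.012 ]
 [ 0.587  -0.1196  0.012 ]
 [ 0.4127 -0.1172  0.012 ]] [0.50015755 0.02095532 0.012     ] [np.float64(0.2769), np.float64(0.1731), np.float64(0.2807), np.float64(0.1744)]
yaw -1.909083733765357e-05
0 idler [0.47101266 0.09580256]
0.45 idler [0.5086449  0.10053052]
0.5 idler [0.5128613  0.10000062]
0.55 idler [0.51704593 0.09926066]
proj idler top (np.float64(274.8837224285654), np.float64(275.10306115442677)) (np.float64(265.02145620867867), np.float64(230.99485870266415)) pivot [0.50015745 0.01595532]
knob [ 0.5075522  -0.08674956  0.05      ] [ 0.00739671 -0.10770475] scene [ 0.50692687 -0.08864118  0.04      ]
roller [0.4761 0.0956 0.072 ]
pivot [0.5004 0.0144 0.045 ]
beaker [0.5342 0.1763 0.05  ]
dish [0.4641 0.1975 0.017 ]
tape [ 0.4508 -0.1553  0.019 ]
vial [ 0.5186 -0.156   0.048 ]
```

View pics/c1.png

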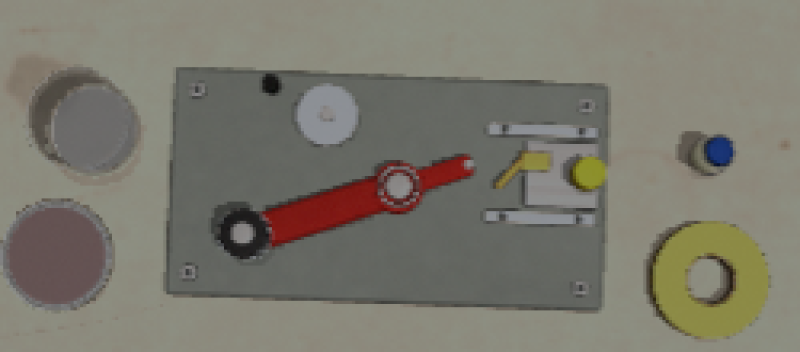

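The crop gives usable corner pixels (offset 200, scale 3.2): TL(177,68), TR(608,85), BR(602,310), BL(168,293). It also gives the roller top (243,232), pivot (399,185) and knob top (588,172). The automatic plate mask had caught the table, so I'm using these corners instead.

Run:
```python
from h import *
c=capture("top");s=capture("scene")
px=lambda u,v:(200+u/3.2-.3,200+v/3.2-.3)
P=np.array([onz(c,*px(*p),.012) for p in((177,68),(608,85),(602,310),(168,293))])[:,:2]
C=P.mean(0);print("sides",[np.linalg.norm(P[i]-P[i-1]).round(4) for i in range(4)])
l=P[0]-P[1]+P[3]-P[2];yaw=np.arctan2(-l[0],l[1]);w=P[0]-P[3]+P[1]-P[2];print("C",C,"yaw",yaw,np.arctan2(w[1],w[0]))
R=np.array([[np.cos(yaw),-np.sin(yaw)],[np.sin(yaw),np.cos(yaw)]])
r=onz(c,*px(243,232),.075)[:2];p=onz(c,*px(399,185),.045)[:2]
print("roller",r,"exp",C+R@[-.085*np.sin(.35),-.005+.085*np.cos(.35)],"pivot",p,"exp",C+R@[0,-.005],"dist",np.linalg.norm(r-p))
k=onz(c,383.76,253.5,.049)[:2];print("knob",k,R.T@(k-C),"scene z.037",onz(s,351.9,293.1,.037))
for q in(.41,.45,.5,.55):print(q,C+R@[-.085*np.sin(.35-q),-.005+.085*np.cos(.35-q)])
print("x",R[:,0],"y",R[:,1])
```

```text
sides [np.float64(0.1231), np.float64(0.2374), np.float64(0.1237), np.float64(0.2367)]
C [0.5011665  0.01815805] yaw -0.041541030076474604 -0.03637479936880773
roller [0.47568231 0.09440794] exp [0.47515365 0.09415058] pivot [0.50127062 0.01369646] exp [0.50095885 0.01316237] dist 0.08467056521442143
knob [ 0.5076142  -0.08688249] [ 0.01080438 -0.10468216] scene z.037 [ 0.50905837 -0.08639686  0.037     ]
0.41 [0.50957502 0.09772454]
0.45 [0.51294971 0.09731235]
0.5 [0.51714047 0.09660789]
0.55 [0.52129079 0.09569486]
x [ 0.9991373  -0.04152908] y [0.04152908 0.9991373 ]
```

The geometry agrees: sides are 123 x 237 mm, roller to pivot is 84.7 mm, and the knob matches in both views. Next I move above the knob's right side with the fingers closed.

Request:
{"api": "jog_arm", "payload": {
  "delta_pos": [
    [31,-71,-3],
    [31,-71,-3],
    [31,-71,-3],
    [31,-71,-3],
    [31,-71,-3],
    [31,-71,-3],
    [31,-71,-3],
    [31,-71,-3],
    [31,-71,-3],
    [31,-71,-3],
    [31,-71,-3],
    [31,-71,-3]
  ],
  "turn": [-74,-74,-74,-74,-74,-74,-74,-74,-74,-74,-74,-74],
  "grip": [1,1,1,1,1,1,1,1,1,1,1,1]
}}

```text
time_s: 1.8
position: [0.4988, -0.0963, 0.1936]
tcp_rot: [[0.044, 0.999, 0.001], [0.999, -0.044, 0.0], [0.0, 0.001, -1.0]]
force: [0.9, 0.7, -0.8]
opening: 0.008
grasp_force: 0.0
```

Request:
{"api": "jog_arm", "payload": {
  "delta_pos": [
    [0,0,0],
    [0,0,0]
  ],
  "turn": [0,0],
  "grip": [1,1]
}}

```text
time_s: 2.05
position: [0.4973, -0.0938, 0.1932]
tcp_rot: [[0.045, 0.999, -0.002], [0.999, -0.045, 0.001], [0.001, -0.002, -1.0]]
force: [-0.4, -0.5, -0.2]
opening: 0.009
grasp_force: 0.0
```

Request:
{"api": "jog_arm", "payload": {
  "delta_pos": [
    [1.1,-2.4,0],
    [1.1,-2.4,-5],
    [1.1,-2.4,-10],
    [1.1,-2.4,-13],
    [1.1,-2.4,-14.5],
    [1.1,-2.4,-15.5],
    [1.1,-2.4,-15.5],
    [1.1,-2.4,-15.5]
  ],
  "turn": [0,0,0,0,0,0,0,0],
  "grip": [1,1,1,1,1,1,1,1]
}}

```text
time_s: 3.05
position: [0.5099, -0.1184, 0.0395]
tcp_rot: [[0.043, 0.999, 0.002], [0.999, -0.043, -0.001], [-0.001, 0.002, -1.0]]
force: [-0.1, -0.5, 0.5]
opening: 0.007
grasp_force: 0.0
```

Run:
```python
from h import *
c=capture("wrist");cv2.imwrite("pics/w1.png",c["color"])
s=capture("scene");cv2.imwrite("pics/s2.png",cv2.resize(s["color"][210:350,220:420],(800,560)))
print(read_state()["position"],read_state()["force"])
```

```text
[ 0.50978633 -0.1183818   0.03950042] [-0.09063109  0.53193031  0.07076886]
```

View pics/s2.png

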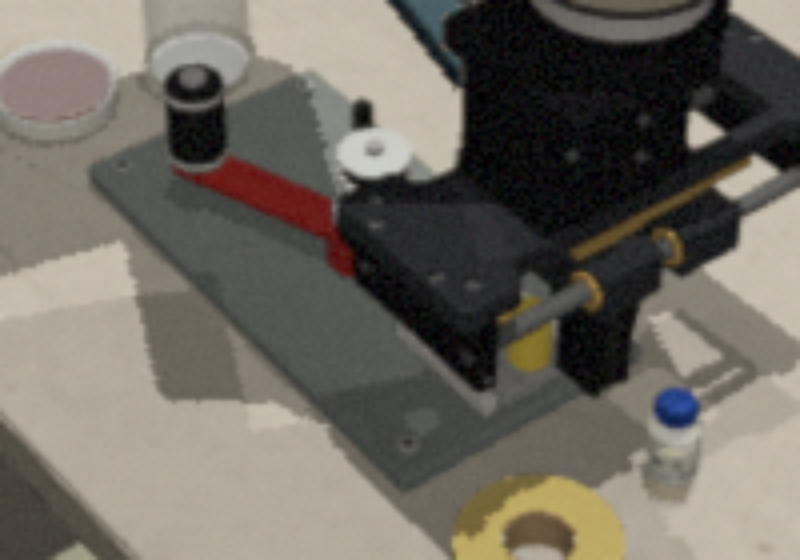

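The view shows the closed fingers just right of the yellow knob (crop 600,340 against 530,335), clear of the vial and with the red arm untouched. Next I push along +y.

Request:
{"api": "jog_arm", "payload": {
  "delta_pos": [
    [0,0,-0.3],
    [0,0.5,-0.3],
    [0,1.0,-0.3],
    [0,1.3,-0.3],
    [0,1.6,-0.3],
    [0.1,1.9,-0.3],
    [0.1,2.2,-0.3],
    [0.1,2.2,-0.3]
  ],
  "turn": [0,0,0,0,0,0,0,0],
  "grip": [1,1,1,1,1,1,1,1]
}}

```text
time_s: 4.15
position: [0.5096, -0.0971, 0.0356]
tcp_rot: [[0.042, 0.999, -0.001], [0.999, -0.042, -0.002], [-0.002, -0.001, -1.0]]
force: [-1.3, -4.8, 0.4]
opening: 0.01
grasp_force: 2.9
```

Request:
{"api": "jog_arm", "payload": {
  "delta_pos": [
    [0,0.2,0],
    [0,0.4,0],
    [0,0.4,0]
  ],
  "turn": [0,0,0],
  "grip": [1,1,1]
}}

```text
time_s: 4.53
position: [0.5098, -0.0933, 0.0356]
tcp_rot: [[0.042, 0.999, -0.001], [0.999, -0.042, -0.002], [-0.002, -0.001, -1.0]]
force: [-3.0, -6.0, 0.6]
opening: 0.004
grasp_force: 3.1
```

Request:
{"api": "jog_arm", "payload": {
  "delta_pos": [
    [0,0.2,0],
    [0,0.3,0],
    [0,0.3,0]
  ],
  "turn": [0,0,0],
  "grip": [1,1,1]
}}

```text
time_s: 4.9
position: [0.5099, -0.0904, 0.0356]
tcp_rot: [[0.042, 0.999, -0.0], [0.999, -0.042, -0.002], [-0.002, -0.0, -1.0]]
force: [-1.5, -6.5, 0.1]
opening: 0.006
grasp_force: 3.2
```

Request:
{"api": "jog_arm", "payload": {
  "delta_pos": [
    [0,0.15,0],
    [0,0.3,0],
    [0,0.3,0]
  ],
  "turn": [0,0,0],
  "grip": [1,1,1]
}}

```text
time_s: 5.28
position: [0.51, -0.0884, 0.0357]
tcp_rot: [[0.041, 0.999, -0.0], [0.999, -0.041, -0.004], [-0.004, -0.0, -1.0]]
force: [-3.2, -9.7, -1.5]
opening: 0.007
grasp_force: 5.2
```

Request:
{"api": "jog_arm", "payload": {
  "delta_pos": [
    [0,0.1,0],
    [0,0.2,0],
    [0,0.2,0]
  ],
  "turn": [0,0,0],
  "grip": [1,1,1]
}}

```text
time_s: 5.65
position: [0.5102, -0.088, 0.0358]
tcp_rot: [[0.039, 0.999, 0.0], [0.999, -0.039, -0.006], [-0.006, 0.0, -1.0]]
force: [-5.1, -16.8, -0.1]
opening: 0.004
grasp_force: 8.2
```

The position stalls while the force grows, so the slider is at its stop. I back off, lift and check.

Request:
{"api": "jog_arm", "payload": {
  "delta_pos": [
    [0,-1,0],
    [0,-2,0],
    [0,-2,4],
    [0,-2,9],
    [0,-2,9],
    [-7.2,4,9],
    [-7.2,10,9],
    [-7.2,18,9],
    [-7.2,18,9],
    [-7.2,18,9],
    [-7.2,18,9],
    [-7.2,18,9]
  ],
  "turn": [0,0,0,0,0,10,20,30,40,50,60,70],
  "grip": [1,1,1,1,1,1,1,1,1,1,1,1]
}}

```text
time_s: 7.15
position: [0.4372, 0.0963, 0.1246]
tcp_rot: [[-0.926, 0.377, -0.002], [0.377, 0.926, 0.0], [0.002, -0.001, -1.0]]
force: [-0.0, -0.0, -0.1]
opening: 0.006
grasp_force: 0.0
```

Request:
{"api": "jog_arm", "payload": {
  "delta_pos": [
    [0,0,0],
    [0,0,0],
    [0,0,0],
    [0,0,0]
  ],
  "turn": [10,18,18,18],
  "grip": [1,1,1,1]
}}

```text
time_s: 7.65
position: [0.4377, 0.0959, 0.125]
tcp_rot: [[-0.997, 0.08, -0.001], [0.08, 0.997, 0.0], [0.001, 0.0, -1.0]]
force: [-0.2, -0.1, 0.0]
opening: 0.006
grasp_force: 0.0
```

Run:
```python
from h import *
s=capture("scene");c=capture("top")
a=cv2.resize(s["color"][210:350,220:420],(600,420));b=cv2.resize(c["color"][205:305,240:410],(600,353))
cv2.imwrite("pics/s3.png",cv2.resize(np.vstack([a,b]),None,fx=.77,fy=.77))
for n,i,(x0,y0,x1,y1),z in(("top",c,(365,240,400,270),.049),("scene",s,(330,270,370,310),.037)):
    m=cv2.inRange(cv2.cvtColor(i["color"],cv2.COLOR_BGR2HSV),(22,120,90),(35,255,255))[y0:y1,x0:x1]
    _,_,st,ce=cv2.connectedComponentsWithStats(m);k=1+np.argmax(st[1:,4]);p=ce[k]+[x0,y0];print(n,st[k],p,onz(i,*p,z))
q=read_state();print(q["position"],q["tcp_rot"],q["joint_positions"])
```

```text
top [ 5  9 11 10 83] [374.79518072 253.19277108] [ 0.50817103 -0.07163609  0.049     ]
scene [ 11   9  11  19 165] [345.9030303  287.69090909] [ 0.50999461 -0.07096305  0.037     ]
[0.43791485 0.09590347 0.12526679] [[-9.96829008e-01  7.95712013e-02 -5.93459882e-04]
 [ 7.95711736e-02  9.96829185e-01  7.00885916e-05]
 [ 5.97155163e-04  2.26440420e-05 -9.99999821e-01]] [-1.98510105e+00  2.64785867e+01  1.12292574e+02  4.29940884e-03
  4.12629604e+01 -8.74244153e+01]
```

View pics/s3.png

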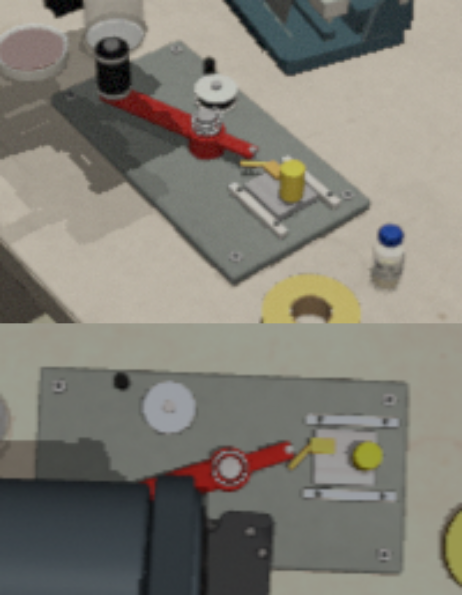

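The knob has moved 15 mm (top view, crop 368,456), the slider is in, and the arm is still relaxed with the fingers behind the roller. Next I lower and push, with a reading at each stage.

Request:
{"api": "jog_arm", "payload": {
  "delta_pos": [
    [0,0,-4],
    [0,0,-7],
    [0,0,-8.5],
    [0,0,-8.5],
    [0.8,0,-8.5],
    [1.3,0,-8.5],
    [1.7,0.1,-8.5],
    [2.1,0.1,-8.5],
    [2.1,0.1,-8.5]
  ],
  "turn": [2,2,2,2,2,2,2,2,2],
  "grip": [1,1,1,1,1,1,1,1,1]
}}

```text
time_s: 8.88
position: [0.4558, 0.0978, 0.0407]
tcp_rot: [[-0.999, 0.044, -0.007], [0.044, 0.999, 0.001], [0.007, 0.001, -1.0]]
force: [-6.4, 2.7, 6.5]
opening: 0.005
grasp_force: 3.4
```

Request:
{"api": "jog_arm", "payload": {
  "delta_pos": [
    [0.4,0.1,0],
    [0.8,0.1,0],
    [1.2,0.1,0],
    [1.6,0.1,0],
    [2.0,0.1,0],
    [2.4,0.1,0],
    [2.4,0.1,0]
  ],
  "turn": [0,0,0,0,0,0,0],
  "grip": [1,1,1,1,1,1,1]
}}

```text
time_s: 9.75
position: [0.4742, 0.1017, 0.04]
tcp_rot: [[-0.999, 0.045, -0.017], [0.045, 0.999, 0.005], [0.017, 0.004, -1.0]]
force: [-10.2, 16.5, 5.3]
opening: 0.007
grasp_force: 7.8
```

Run:
```python
from h import *
s=capture("scene");c=capture("wrist")
a=cv2.resize(s["color"][200:310,220:360],(700,550))
cv2.imwrite("pics/s4.png",a);cv2.imwrite("pics/w4.png",c["color"])
q=read_state();print(q["position"],q["force"],q["moment"])
```

```text
[0.47497932 0.10166599 0.03998632] [-10.0337374   14.55215579   3.5862451 ] [2.513153   1.53834513 0.18289797]
```

View pics/s4.png

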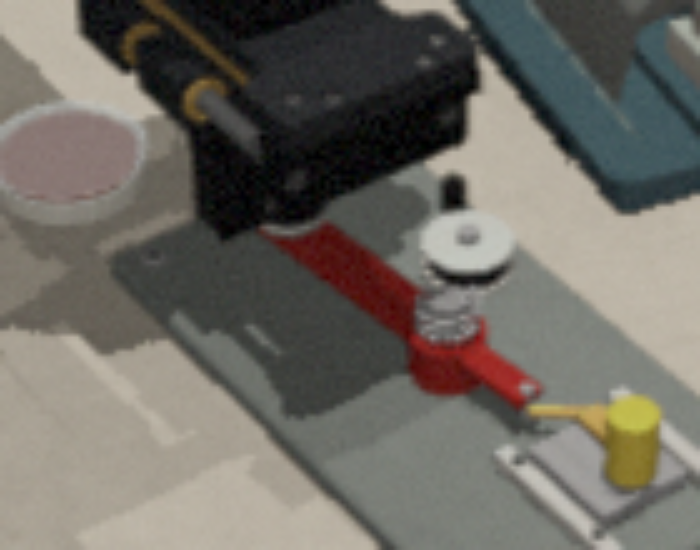

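View pics/w4.png

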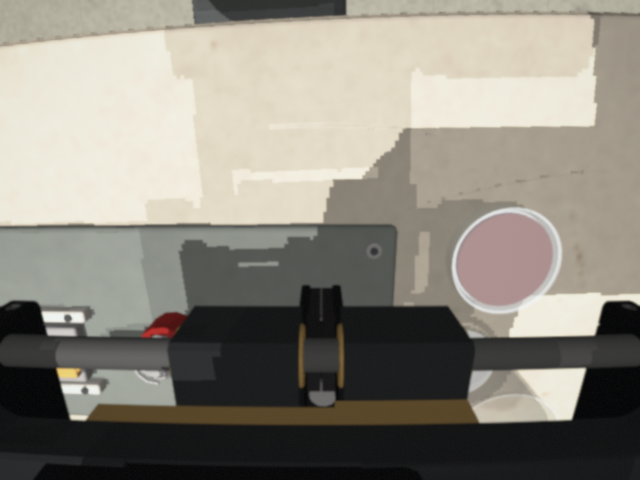

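The arm has turned partway and nothing else is touched. The sideways force is friction, because the non-spinning roller drags the fingers to +y. I relieve it with a +y shift and go on.

Request:
{"api": "jog_arm", "payload": {
  "delta_pos": [
    [0.1,0.3,0],
    [0.2,0.6,0],
    [0.5,0.6,0],
    [0.8,0.7,0],
    [1.0,0.7,0],
    [1.0,0.7,0]
  ],
  "turn": [0,0,0,0,0,0],
  "grip": [1,1,1,1,1,1]
}}

```text
time_s: 10.6
position: [0.4867, 0.1039, 0.0398]
tcp_rot: [[-0.999, 0.043, -0.014], [0.043, 0.999, -0.002], [0.014, -0.002, -1.0]]
force: [-10.1, -6.6, 2.2]
opening: 0.004
grasp_force: 5.4
```

Request:
{"api": "jog_arm", "payload": {
  "delta_pos": [
    [0.4,-0.1,0],
    [0.8,-0.2,0],
    [1.1,-0.3,0],
    [1.1,-0.3,0],
    [1.1,-0.3,0],
    [1.1,-0.3,0]
  ],
  "turn": [0,0,0,0,0,0],
  "grip": [1,1,1,1,1,1]
}}

```text
time_s: 11.35
position: [0.496, 0.1032, 0.0397]
tcp_rot: [[-0.999, 0.044, -0.016], [0.044, 0.999, 0.001], [0.016, 0.001, -1.0]]
force: [-10.7, 3.2, 3.6]
opening: 0.005
grasp_force: 5.2
```

Run:
```python
from h import *
s=capture("scene");c=capture("top")
a=cv2.resize(s["color"][200:340,210:410],(600,420));b=cv2.resize(c["color"][205:305,200:440],(600,250))
cv2.imwrite("pics/s5.png",cv2.resize(np.vstack([a,b]),None,fx=.89,fy=.89))
hs=cv2.cvtColor(s["color"],cv2.COLOR_BGR2HSV)
m=(cv2.inRange(hs,(0,170,70),(6,255,255))|cv2.inRange(hs,(174,170,70),(180,255,255)))[230:300,240:345]
ys,xs=np.nonzero(m);i=np.argmax(xs);p=onz(s,240+xs.max(),230+ys[xs>=xs.max()-1].mean(),.03)
print("tail tip",p, (xs.max()+240,ys[i]+230))
q=read_state();print(q["position"],q["force"],q["time_s"])
```

```text
tail tip [ 0.49949694 -0.01816417  0.03      ] (np.int64(320), np.int64(277))
[0.49594244 0.10317786 0.0397117 ] [-10.26607966   3.56523291   4.32934238] 11.45
```

View pics/s5.png

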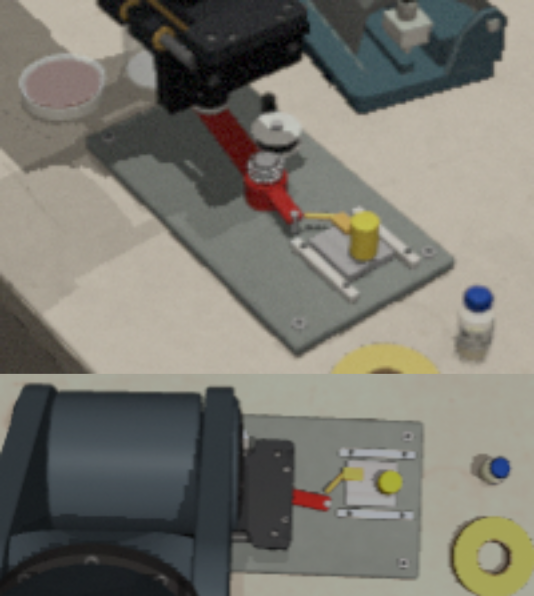

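The tail tip is at about px (347,263) in the top view, against (346,251) when relaxed. That puts the arm near 0.55 rad, past the click, with the brass pawl back at rest and the bystanders untouched. I let it settle, then hand in.

Request:
{"api": "jog_arm", "payload": {
  "delta_pos": [
    [0,0,0],
    [0,0,0],
    [0,0,0],
    [0,0,0]
  ],
  "turn": [0,0,0,0],
  "grip": [1,1,1,1]
}}

```text
time_s: 11.95
position: [0.496, 0.1032, 0.0397]
tcp_rot: [[-0.999, 0.044, -0.016], [0.044, 0.999, 0.001], [0.016, 0.001, -1.0]]
force: [-11.9, 3.5, 4.1]
opening: 0.005
grasp_force: 5.2
```

```bash
python3 -c "
from rig import *
q=read_state();print(q['position'],q['force'],abs(q['qvel']).max());print(hand_in())"
```

```text
[0.49597418 0.10315183 0.03970839] [-11.86346268   3.52329194   4.13686192] 0.09111192802875774
the job is handed in; nothing more can be done
None
```

I handed the job in at about 12 s (the verdict was not shown): the slider is at its stop, and the fingers hold the red arm by its roller at about 0.55 rad (estimated from the images) with roughly 12 N; no bystander was seen to move.

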